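# Vent and take off the pressure cap of a benchtop cooler

## Robot

A 6-joint arm with a two-finger parallel gripper is mounted at the origin on a cart in front of the work surface, level with it; the furniture and walls round the work are solid. World frame = base frame: x ahead of the robot, y to its left, z up, the work surface at z = 0. Lengths are in m, angles in rad, forces in N, time in s.
With the tool pointing down it reaches from about 0.25 to 0.775 m from the base axis. Payload 4 kg.
Tool frame: the origin (TCP) lies midway between the tips of the shut fingers; the grasp point (between the pads) lies 19 mm behind it; z points along the fingers, x is the direction in which the jaws open and shut, and the axes are right-handed (so a half turn about z gives the same grasp; the last joint's range is limited). The gripper opens to 94 mm and grips with 3 to 60 N. Pads are 16 mm wide; open, the fingers measure 119 mm over their backs; the gripper's body (75 mm by 177 mm) begins 78 mm behind the grasp point.
Start: joints at [1.063, 0.087, 1.371, -0, 1.684, -0.103], TCP at [0.217, 0.506, 0.206] pointing down, gripper open.
Joint ranges: [-3.1, 3.1], [-0.76, 2.03], [0.27, 2.55], [-1.08, 4.22], [0.17, 2.65], [-2.57, 2.57]. Speed limits (rad/s): [2.79, 2.79, 3.14, 3.14, 3.14, 3.14].

## Interface

Orientations are given as [roll, pitch, yaw] about the fixed x, y, z axes, in that order (R = Rz(yaw) Ry(pitch) Rx(roll)).
In Python, from bench import * gives the robot as it stands.
- The arm moves only by the tool send_rows, never from a script. Its argument "rows" is one flat list of numbers, 7 for each row, row after row: the shift along the world's x, y, z in mm, then the turn, a rotation vector about the world's x, y, z in degrees, then the opening, from 0 (shut) to 1 (fully open). A call has exactly 8 rows; each row shifts and turns the commanded pose from where the row before left it; what a row does not reach is not made up. A row lasts 1/8 s, in which the tool goes at most 62.5 mm and 10.7 degrees, less where a joint would pass 70% of its speed; a pose out of reach is approached as far as the arm can. A call is refused whole if a number of a shift passes 62.5 or a number of a turn 10.7, either way. A call with a gripper value outside its range is refused whole. The fingers move at their own pace and stop on an object; the grip force is fixed at half the most. Time passes only in rows, so rows that do not move let the fingers close, or fill a call up. It gives the time, the measured TCP pose, the force and the opening at its end, in the units of the state.
- get_obs(): the state, without advancing time (a new reading comes with each control period).
- snapshot(name): name is "scene" or "top"; returns a dict with "color" (480x640x3 uint8, red, green, blue), "intrinsics" (3x3 intrinsics, pixels), "rvec" (rotation vector, rad) and "tvec" (3), from world to camera coordinates, as OpenCV has them. Camera axes: x right, y down, z forward; pixel columns grow to the right and rows downward; lengths in m; the calibration is good to about 2 mm. A picture is of the moment at which its call begins. There is no depth.
- close_job(): hands the job in, once; it reports no verdict.
The state is a dict: "time": time; "joint_positions": joint angles; "qvel": joint speeds; "joint_torque": joint torques, N m; "tool_pos": TCP position; "ee_rot": TCP orientation; "wrist_force": force on the tool from outside, world axes, zero at the start; "wrist_torque": the same for the moment, N m; "width": finger opening in m.
Only numpy, scipy, OpenCV 4.12 (cv2) and the standard library are available. Lean on these libraries where they do the work, as an engineer would, in place of code of your own. Each camera call takes 0.05 s, during which the arm holds its last target.

## Task

Open the filler of the benchtop cooler, which is still under a little pressure: turn its black cap counter-clockwise up to the first stop and leave it resting there by itself, not pressed down, for about two seconds so that the pressure can go. Then press it down and turn it on past the stop until it comes free, lift it off and set it down gently, upright, in the steel tray. Never force the cap, neither against its stops nor down onto the neck, and leave the things round about where they are.

Things in the scene. Friction and masses are not known exactly. Their poses are not given: they have to be found in the camera images.
- cooler: White benchtop cooler, a fixed box 140 wide (y), 190 deep (x) and 115 high; its dark front panel looks to -x. Origin: on the worktop below the axis of the filler neck, which stands upright on the steel deck 60 mm behind the front; z up. All heights told for the cap are above this origin.
- filler (a point): Top of the steel filler neck on its axis, 139 mm up; lip 51 mm across. The neck is screwed in: how far it is turned differs by up to 16 degrees either way and is not measured, so both stops must be felt. First stop: 14 to 53 degrees counter-clockwise from the start, hard; the cap rises 2.5 mm on a ramp 10 to 4 degrees before it, then runs level. Second stop: 32 degrees past the first, hard.
- cap: Black round pressure cap, 60 mm across, loose, about 0.12 kg. Origin: centre of the skirt's lower rim, z up; round top at 21.5 mm, top of the grip bar at 43 mm; x along the bar. It starts locked, origin 126.5 mm up, bar at -60 to -66 degrees to the cooler's x. Turning takes 0.1 to 0.3 N m. At the first stop its origin is 129 mm up; 27 to 32 degrees past that stop it lifts straight off.
- cap_bar (a point): Centre of the cap's straight grip bar, 50 long (cap's x), 14 thick (y), 22 high, amber stripe on top. A spring in the cap pushes it up: 6 N at the first stop and 1.5 N more per mm down. To pass that stop press it 4 mm down (12 N); at 7 mm (16.5 N) it bottoms hard. Either stop, or the neck, is forced by 0.6 N m or by a push of 35 N. Once free, the spring lifts it up to 2.5 mm.
- tray: Low open steel tray, 125 (x) by 150 (y) mm outside, 22 high, walls and floor 4 thick, fixed. Origin: centre of its underside; z up.
- cassette: White filter cassette, a disc 54 across and 27 high, loose, lying on the cooler's deck behind the cap. Origin: centre of its underside.
- wash_bottle: White bottle with a blue cap, 60 across and 150 high, standing on the worktop left of the cooler. Origin: centre of its underside.
- cutters: Blue-handled side cutters, 61 x 144 x 14 mm, lying on the worktop left of the tray. Origin: centre of the underside.
Mind the look-alikes: they are no part of the job. Several things have the shape of the cap; the one meant has the colours described above.

How it is judged:
By the outcome, as a careful person would: the job done as asked, in the order asked, and still so for the second after the job is handed in, with the robot touching nothing.
It also fails if it takes over 72 s, if anything falls off the work surface, if the arm or the gripper's body presses on something with over 40 N, if the wrist force passes 120 N, or if a joint passes its speed limit or range.

## Working session

There is one attempt and no reset: what is moved stays moved. The work goes in short steps, Python scripts to look and compute and a tool call to move; the robot and the scene stay as the last step left them, time stands still between calls to the robot, and variables do not carry over. Pictures are saved under pics/ and viewed, and the job is handed in when it is done.

Besides the shell and the picture viewer there is one more tool, called after "Call:" as a command line: name --argument value ..., lists and objects as JSON in quotes. send_rows: Moves the arm, as the interface text tells. Its arguments: {"type":"object","properties":{"rows":{"type":"array","items":{"type":"number"}}},"required":["rows"]}

```bash
mkdir -p pics; ls; python3 - <<'E'
from bench import *
import cv2,numpy as np
print(get_obs())
for n in("scene","top"):
    s=snapshot(n); cv2.imwrite(f"pics/{n}0.png",s["color"][:,:,::-1]); print(n,s["intrinsics"],s["rvec"],s["tvec"])
    np.savez(f"{n}0.npz",**s)
E
```

```text
pics
{'time': 0.0, 'joint_positions': array([ 1.06291059e+00,  8.79513325e-02,  1.37225461e+00, -2.25006274e-05,
        1.68359451e+00, -1.03104931e-01]), 'qvel': array([ 0.00225511, -0.00089961, -0.00144037,  0.000525  ,  0.00064401,
        0.00110312]), 'joint_torque': array([-2.40239751e-04, -3.40191078e+01, -3.02420640e+01,  7.17192516e-02,
        3.31877859e-02, -1.87406790e-04]), 'tool_pos': array([0.21634355, 0.50506282, 0.20430601]), 'ee_rot': array([-3.14138767e+00,  2.19837538e-03,  1.16601324e+00]), 'wrist_force': array([-1.25381312,  0.79873933,  0.43455089]), 'wrist_torque': array([ 0.00524217,  0.02342335, -0.04054038]), 'width': 0.0935991956408561}
scene [[541.89552521   0.         321.10738413]
 [  0.         541.89552521 232.41667986]
 [  0.           0.           1.        ]] [ 1.84958233 -1.0096513   0.61707223] [-3.50343732e-04  4.23609650e-01  3.32014103e-01]
top [[465.08015014   0.         319.68601503]
 [  0.         465.08015014 231.07832742]
 [  0.           0.           1.        ]] [ 2.18083462 -2.14374518  0.18675772] [0.33064924 0.60143468 0.88298383]
```

View pics/scene0.png

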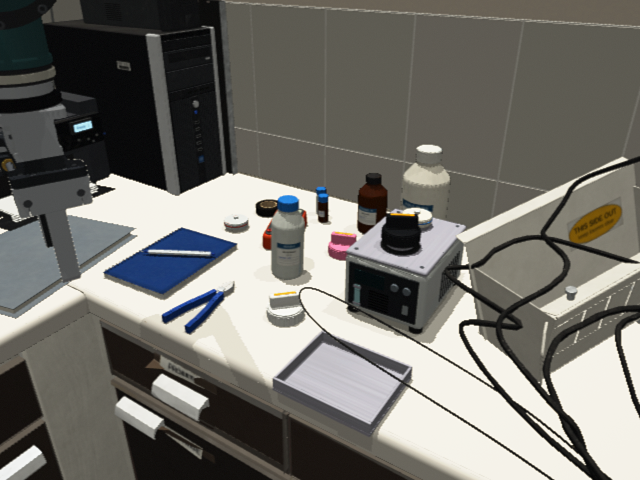

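View pics/top0.png

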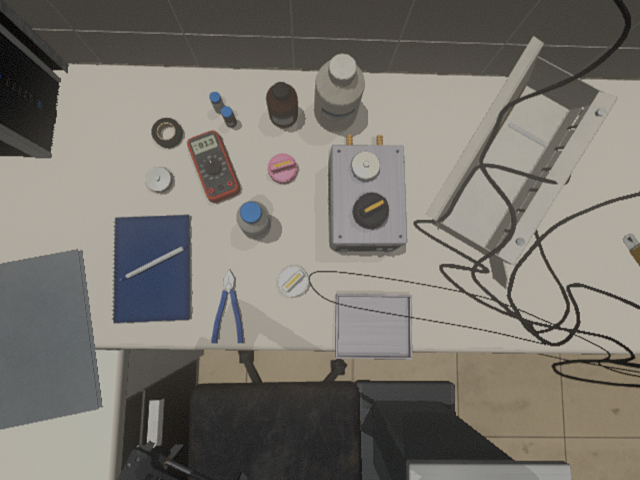

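```bash
cat > h.py <<'E'
import numpy as np,cv2
def load(n): return dict(np.load(n+".npz"))
def proj(s,P):
    return cv2.projectPoints(np.array(P,float).reshape(-1,1,3),s["rvec"],s["tvec"],s["intrinsics"],None)[0].reshape(-1,2)
def ray(s,uv):
    R=cv2.Rodrigues(s["rvec"])[0]; d=np.linalg.inv(s["intrinsics"])@np.array([uv[0],uv[1],1.]); return -R.T@s["tvec"],R.T@d
def onz(s,uv,z):
    c,d=ray(s,uv); return c+d*(z-c[2])/d[2]
def tri(s1,uv1,s2,uv2):
    c1,d1=ray(s1,uv1);c2,d2=ray(s2,uv2)
    A=np.stack([d1,-d2],1);t=np.linalg.lstsq(A,c2-c1,rcond=None)[0]
    p,q=c1+t[0]*d1,c2+t[1]*d2; return (p+q)/2,np.linalg.norm(p-q)
E
python3 - <<'E'
from h import *
t=load("top0");s=load("scene0")
print("cams",ray(t,(320,240))[0],ray(s,(320,240))[0])
for uv,z in (((371,210),.16),((283,167),.03),((293,281),.03),((373,325),.02),((331,145),.115),((403,145),.115),((406,248),.115),((330,248),.115)): print(uv,onz(t,uv,z))
a=t["color"][130:370,260:440,::-1]; cv2.imwrite("pics/c1.png",cv2.resize(a,None,fx=2.5,fy=2.5,interpolation=cv2.INTER_CUBIC))
a=s["color"][190:440,260:470,::-1]; cv2.imwrite("pics/c2.png",cv2.resize(a,None,fx=2.4,fy=2.4,interpolation=cv2.INTER_CUBIC))
E
```

```text
cams [0.46588235 0.3683554  0.94761858] [-0.08468629 -0.05325789  0.52883878]
(371, 210) [0.61668561 0.25642817 0.16      ]
(283, 167) [0.72650479 0.41709119 0.03      ]
(293, 281) [0.49683914 0.39156224 0.03      ]
(373, 325) [0.41362326 0.2327455  0.02      ]
(331, 145) [0.74663587 0.32462193 0.115     ]
(403, 145) [0.7500995  0.18989563 0.115     ]
(406, 248) [0.55667024 0.1864552  0.115     ]
(330, 248) [0.55415409 0.32422165 0.115     ]
```

View pics/c1.png

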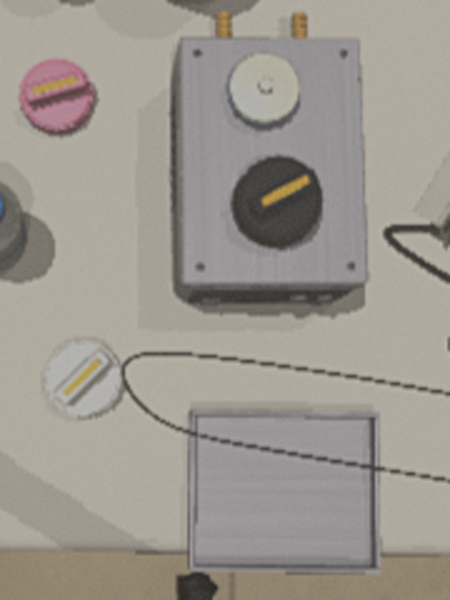

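View pics/c2.png

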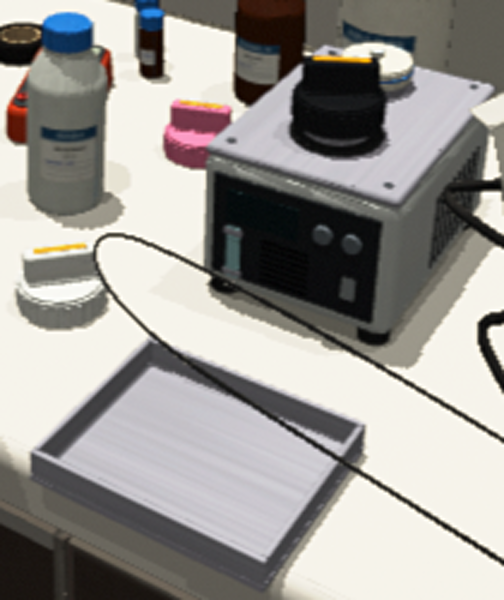

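```bash
python3 - <<'E'
from h import *
t=load("top0");s=load("scene0")
def amber(S,box):
    x0,y0,x1,y1=box; a=cv2.cvtColor(S["color"],cv2.COLOR_RGB2HSV)[y0:y1,x0:x1]
    m=((a[...,0]>12)&(a[...,0]<30)&(a[...,1]>120)&(a[...,2]>90)).astype(np.uint8)
    ys,xs=np.nonzero(m); return np.stack([xs+x0,ys+y0],1).astype(float)
pt=amber(t,(345,185,400,235)); ps=amber(s,(375,200,425,225))
for S,p in((t,pt),(s,ps)):
    W=np.array([onz(S,q,.1695) for q in p])[:,:2]; 
    (c,sz,a)=cv2.minAreaRect(W.astype(np.float32)*1000); u=np.linalg.svd(W-W.mean(0))[2][0]
    if u[0]<0:u=-u
    print(len(p),p.mean(0),"mean",W.mean(0),"rect",c,sz,a,"ang",np.degrees(np.arctan2(u[1],u[0])))
print("tri",tri(t,pt.mean(0),s,ps.mean(0)))
# black cap in top
g=cv2.cvtColor(t["color"],cv2.COLOR_RGB2GRAY)[180:240,340:402]
m=(g<75).astype(np.uint8); 
cs=cv2.findContours(m,0,1)[0]; c=max(cs,key=cv2.contourArea)
h=cv2.convexHull(c).reshape(-1,2)+[340,180]; print(cv2.minEnclosingCircle(h.astype(np.float32)),h.min(0),h.max(0))
# cooler & tray edges
for S,k in((t,(225,385,385,130)),):
    pass
print("tray corners")
for uv in((335,293),(411,293),(411,357),(336,357)): print(onz(t,uv,.022))
for uv in((328,335),(411,375),(375,432),(275,379)): print(onz(s,uv,.022))
print("cable")
F=[]
E
python3 - <<'E'
import sys; sys.path.insert(0,'.')
from h import *
t=load("top0");s=load("scene0")
# overlays: cooler model corner projection check
for n,S,b,f in(("t",t,(320,130,420,370),3),("s",s,(330,190,470,340),4)):
    x0,y0,x1,y1=b
    a=S["color"][y0:y1,x0:x1,::-1].copy(); cv2.imwrite(f"pics/d_{n}.png",cv2.resize(a,None,fx=(2.4 if n=='t' else 4),fy=(2.4 if n=='t' else 4),interpolation=cv2.INTER_NEAREST))
# cable: dark points in both
# sample top px of near strand, print epipolar in scene for heights
for uv in((340,307),(375,313),(420,321),(312,285),(309,277),(330,271),(400,280)):
    print(uv,[tuple(proj(s,onz(t,uv,z))[0].round()) for z in(0,.03,.06,.1,.15,.2)])
E
```

```text
78 [373.92307692 205.57692308] mean [0.62267144 0.25274234] rect (622.6280517578125, 252.9460906982422) (6.162075519561768, 35.80007553100586) 27.8475399017334 ang -60.56330914968836
55 [401.61818182 214.21818182] mean [0.61889963 0.24920522] rect (619.9490356445312, 249.03936767578125) (7.1896514892578125, 37.100250244140625) 32.93707275390625 ang -62.537291055701516
tri (array([0.62351705, 0.25182183, 0.16685663]), np.float64(0.0012203821458043967))
((370.7156982421875, 210.28431701660156), 18.203880310058594) [353 193] [388 228]
tray corners
[0.4748483  0.30835134 0.022     ]
[0.4771397  0.15716493 0.022     ]
[0.35346554 0.15876206 0.022     ]
[0.35187309 0.30515033 0.022     ]
[0.4657691  0.28602272 0.022     ]
[0.4536002 0.1463281 0.022    ]
[0.34032146 0.14169083 0.022     ]
[0.34802142 0.29589069 0.022     ]
cable
(340, 307) [(np.float64(315.0), np.float64(351.0)), (np.float64(314.0), np.float64(334.0)), (np.float64(313.0), np.float64(317.0)), (np.float64(311.0), np.float64(293.0)), (np.float64(309.0), np.float64(261.0)), (np.float64(307.0), np.float64(228.0))]
(375, 313) [(n
[... 797 characters left out ...]
.float64(302.0), np.float64(302.0)), (np.float64(301.0), np.float64(287.0)), (np.float64(300.0), np.float64(265.0)), (np.float64(298.0), np.float64(237.0)), (np.float64(296.0), np.float64(207.0))]
(330, 271) [(np.float64(329.0), np.float64(322.0)), (np.float64(328.0), np.float64(307.0)), (np.float64(326.0), np.float64(291.0)), (np.float64(325.0), np.float64(269.0)), (np.float64(322.0), np.float64(240.0)), (np.float64(320.0), np.float64(210.0))]
(400, 280) [(np.float64(406.0), np.float64(359.0)), (np.float64(404.0), np.float64(342.0)), (np.float64(401.0), np.float64(324.0)), (np.float64(397.0), np.float64(300.0)), (np.float64(392.0), np.float64(267.0)), (np.float64(387.0), np.float64(233.0))]
```

View pics/d_s.png

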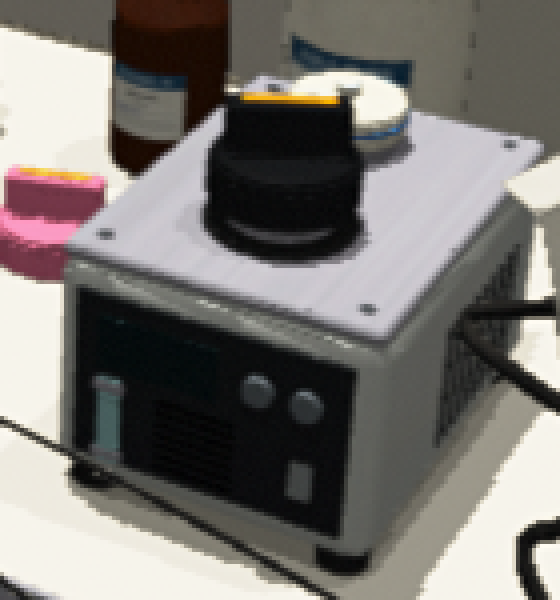

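View pics/d_t.png

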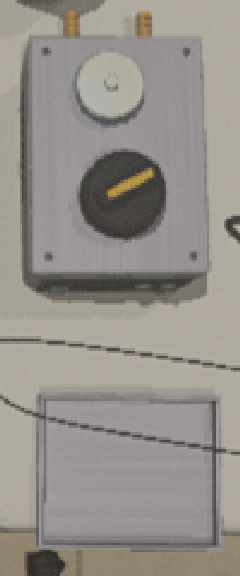

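```bash
python3 - <<'E'
from h import *
t=load("top0");s=load("scene0")
for z in(.1265,.137,.148): print(z,onz(t,(370.7,210.3),z))
# deck outline top: bright deck edges -> line fits. Deck z=.115
def rect(S,uvs,z): 
    W=np.array([onz(S,q,z) for q in uvs]); return W
# top deck corners from crop (2.4x, offset 320,130)
o=np.array([320,130]); P=[o+np.array(p)/2.4 for p in((28,37),(200,37),(208,271),(28,271))]
W=rect(t,P,.115);print("top deck",W,W.mean(0))
sc=[o+np.array(p)/2.4 for p in((45,50),(187,50),(194,257),(49,257))]
W=rect(t,sc,.115);print("top screws",W,W.mean(0))
o=np.array([330,190]); sc=[o+np.array(p)/4 for p in((105,233),(369,310),(511,145),(273,88))]
W=rect(s,sc,.115);print("scene screws",W,W.mean(0))
sk=lambda c,r,z,n=72:[(c[0]+r*np.cos(a),c[1]+r*np.sin(a),z) for a in np.linspace(0,2*np.pi,n)]
from scipy.optimize import fsolve
for S,n,c,k in((t,"t",(.6175,.2555),3),(s,"s",(.617,.252),3)):
    a=cv2.resize(S["color"][...,::-1],None,fx=4,fy=4,interpolation=cv2.INTER_CUBIC)
    for r,z,col in((.03,.1265,(0,255,0)),(.03,.148,(0,0,255))):
        cv2.polylines(a,[((proj(S,sk(c,r,z))+.5)*4).astype(int)],True,col,1)
    th=np.radians(-61.5);d=np.array([np.cos(th),np.sin(th)]);e=np.array([-d[1],d[0]])
    cc=np.array(c); q=[np.r_[cc+sx*.025*d+sy*.007*e,.1695] for sx,sy in((1,1),(1,-1),(-1,-1),(-1,1))]
    cv2.polylines(a,[((proj(S,q)+.5)*4).astype(int)],True,(255,255,0),1)
    b=a[720:980,1360:1620] if n=="t" else a[790:1040,1480:1740]
    cv2.imwrite(f"pics/o_{n}.png",cv2.resize(b,None,fx=2,fy=2))
E
```

```text
0.1265 [0.6225387  0.25221067 0.1265    ]
0.137 [0.62053547 0.25369587 0.137     ]
0.148 [0.61843684 0.25525178 0.148     ]
top deck [[0.74586416 0.32337183 0.115     ]
 [0.74930738 0.18927717 0.115     ]
 [0.56595999 0.18513283 0.115     ]
 [0.56342414 0.32131977 0.115     ]] [0.65613892 0.2547754  0.115     ]
top screws [[0.73576905 0.31008499 0.115     ]
 [0.73856262 0.19955423 0.115     ]
 [0.57642758 0.19567201 0.115     ]
 [0.57433564 0.30559612 0.115     ]] [0.65627372 0.25272684 0.115     ]
scene screws [[0.57307791 0.30161708 0.115     ]
 [0.574938   0.19095369 0.115     ]
 [0.73407988 0.19449902 0.115     ]
 [0.73077312 0.30410133 0.115     ]] [0.65321723 0.24779278 0.115     ]
```

View pics/o_t.png

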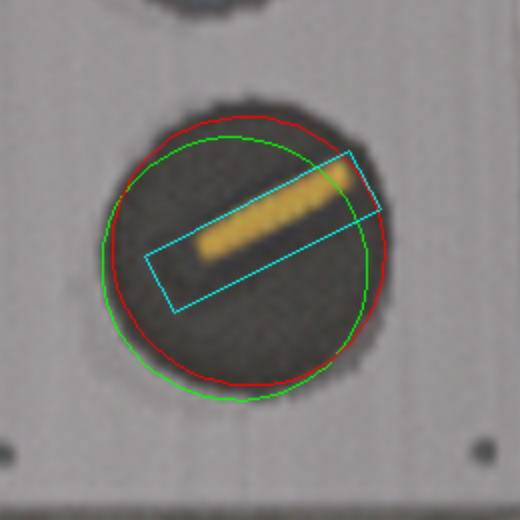

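View pics/o_s.png

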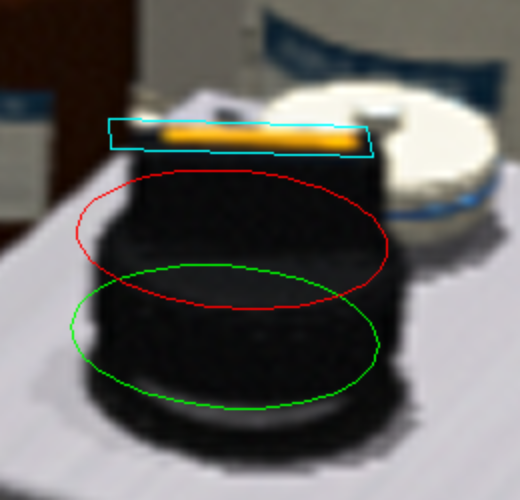

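The candidates are the pink cap at (283,167), the white cap at (293,281) and the black cap with the amber stripe on the cooler at (371,210), all in the top view. The crops show the black one is the one meant. A thin cable also hangs over the rear part of the tray. I'll move above the cap with the jaws across its bar.

Call:
send_rows --rows '[25.2,-15.9,3.5,0,0,-2.4,1,25.2,-15.9,3.5,0,0,-2.4,1,25.2,-15.9,3.5,0,0,-2.4,1,25.2,-15.9,3.5,0,0,-2.4,1,25.2,-15.9,3.5,0,0,-2.4,1,25.2,-15.9,3.5,0,0,-2.4,1,25.2,-15.9,3.5,0,0,-2.4,1,25.2,-15.9,3.5,0,0,-2.4,1]'

```text
time: 1.1
tool_pos: [0.4188, 0.3776, 0.2329]
ee_rot: [-3.141, 0.001, 0.829]
wrist_force: [0.2, -0.0, 0.3]
width: 0.0941
```

Call:
send_rows --rows '[25.2,-15.9,3.5,0,0,-2.4,1,25.2,-15.9,3.5,0,0,-2.4,1,25.2,-15.9,3.5,0,0,-2.4,1,25.2,-15.9,3.5,0,0,-2.4,1,25.2,-15.9,3.5,0,0,-2.4,1,25.2,-15.9,3.5,0,0,-2.4,1,25.2,-15.9,3.5,0,0,-2.4,1,25.2,-15.9,3.5,0,0,-2.4,1]'

```text
time: 2.1
tool_pos: [0.6204, 0.2505, 0.2607]
ee_rot: [-3.141, 0.001, 0.494]
wrist_force: [0.2, 0.1, -0.3]
width: 0.0942
```

```bash
cat > st.py <<'E'
from bench import *
import numpy as np
o=get_obs(); np.set_printoptions(precision=4,suppress=True)
print(o["time"],"pos",o["tool_pos"]*1000,"rpy",np.degrees(o["ee_rot"]),"F",o["wrist_force"],"T",o["wrist_torque"],"w",o["width"]*1000,"q",o["joint_positions"],"qv",np.abs(o["qvel"]).max(),"tq",o["joint_torque"])
E
python3 st.py; python3 - <<'E'
from bench import *
from h import *
for n in("scene","top"):
    s=snapshot(n); np.savez(f"{n}1.npz",**s)
    a=s["color"][...,::-1]
    b=a[100:300,300:500] if n=="scene" else a[120:290,280:460]
    cv2.imwrite(f"pics/{n}1.png",cv2.resize(b,None,fx=3,fy=3,interpolation=cv2.INTER_CUBIC))
E
```

```text
2.1 pos [620.4068 250.5453 260.7253] rpy [-179.981     0.0765   28.3272] F [ 0.2294  0.1288 -0.336 ] T [-0.0905  0.0363 -0.008 ] w 94.2177002421238 q [ 0.2991  0.3615  0.9343  0.0001  1.8471 -0.1953] qv 0.4892553686455427 tq [  0.71   -46.7989 -29.0648   0.0252  -0.0495  -0.0499]
```

View pics/scene1.png

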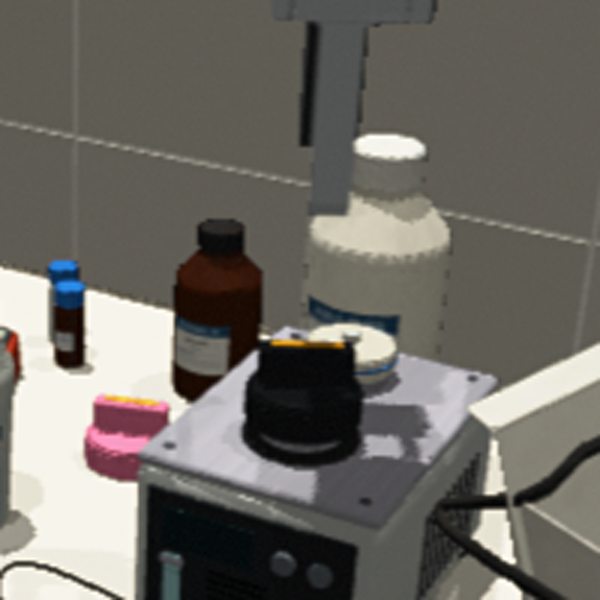

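View pics/top1.png

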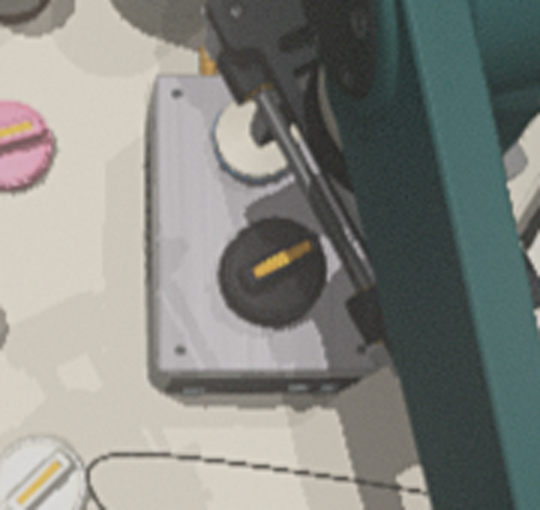

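```bash
python3 - <<'E'
from h import *
s=load("scene1");t=load("top1")
c=np.array([.6204,.2505,.2607]);a=np.radians(28.33);x=np.array([np.cos(a),np.sin(a),0]);y=np.array([-x[1],x[0],0])
for n,S,o in(("s",s,(300,100)),("t",t,(280,120))):
  print(n)
  for sx in(-1,1):
    for r in(.047,.0595):
        print(sx,r,[((proj(S,c+sx*r*x+w*y)[0]-o)*3).round(0) for w in(-.011,-.008,.0,.008,.011)])
E
```

```text
s
-1 0.047 [array([347., 207.]), array([341., 207.]), array([323., 207.]), array([306., 206.]), array([299., 206.])]
-1 0.0595 [array([349., 217.]), array([343., 217.]), array([325., 216.]), array([307., 216.]), array([301., 216.])]
1 0.047 [array([333., 143.]), array([327., 142.]), array([311., 142.]), array([296., 142.]), array([290., 141.])]
1 0.0595 [array([331., 135.]), array([325., 135.]), array([310., 134.]), array([294., 134.]), array([289., 134.])]
t
-1 0.047 [array([377., 298.]), array([371., 301.]), array([358., 308.]), array([344., 315.]), array([338., 318.])]
-1 0.0595 [array([389., 320.]), array([383., 322.]), array([369., 330.]), array([356., 337.]), array([350., 340.])]
1 0.047 [array([288., 136.]), array([283., 139.]), array([269., 146.]), array([255., 152.]), array([250., 155.])]
1 0.0595 [array([276., 115.]), array([271., 117.]), array([257., 124.]), array([243., 131.]), array([238., 134.])]
```

```bash
python3 - <<'E'
from h import *
t=load("top1");s=load("scene1")
c=np.array([.6204,.2505,.2607]);a=np.radians(28.33);x=np.array([np.cos(a),np.sin(a),0]);y=np.array([-x[1],x[0],0])
out=[]
for S,(u,v) in((t,(355,150)),(s,(370,95))):
    im=cv2.resize(S["color"][v:v+90,u:u+70,::-1],None,fx=6,fy=6,interpolation=cv2.INTER_CUBIC)
    for sx in(-1,1):
        q=[c+sx*r*x+w*y for r,w in((.047,-.008),(.047,.008),(.0595,.008),(.0595,-.008))]
        p=((proj(S,q)-(u,v)+.5)*6).astype(int); cv2.polylines(im,[p],True,(0,255,255),1)
    out.append(im)
cv2.imwrite("pics/f.png",np.hstack(out)[:600,:800])
E
```

```text
(no output)
```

View pics/f.png

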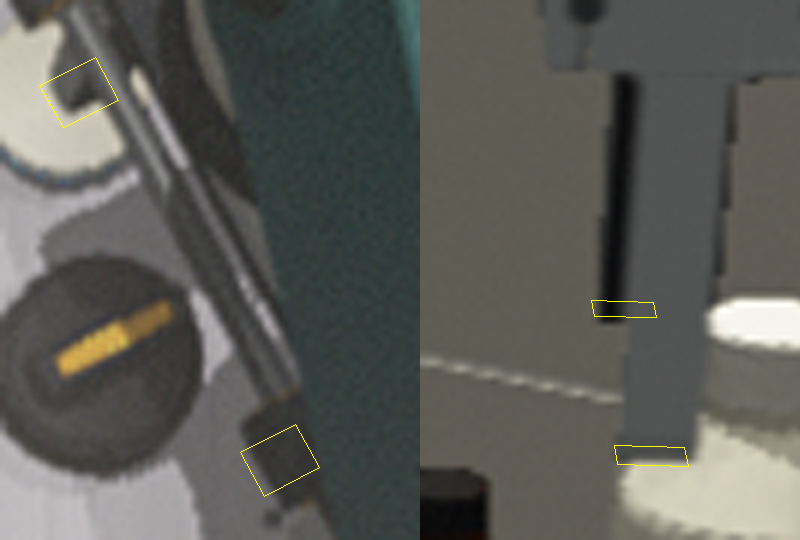

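```bash
python3 - <<'E'
from h import *
t=load("top0");s=load("scene0")
a=np.array([373.9,205.6]);b=np.array([401.6,214.2])
for dt in((0,0),(1,-1),(2,-2)):
  for ds in((0,0),(1.6,0)):
    A=a-dt;B=b-ds
    print(dt,ds,onz(t,A,.1695).round(4),onz(s,B,.1695).round(4),tri(t,A,s,B))
E
```

```text
(0, 0) (0, 0) [0.6226 0.2528 0.1695] [0.6189 0.2492 0.1695] (array([0.62347663, 0.25185345, 0.16689291]), np.float64(0.001251230794568681))
(0, 0) (1.6, 0) [0.6226 0.2528 0.1695] [0.6176 0.2513 0.1695] (array([0.62279597, 0.25295396, 0.16711606]), np.float64(0.001170456328959782))
(1, -1) (0, 0) [0.6208 0.2545 0.1695] [0.6189 0.2492 0.1695] (array([0.62228212, 0.25256557, 0.16696724]), np.float64(0.0035715112033624418))
(1, -1) (1.6, 0) [0.6208 0.2545 0.1695] [0.6176 0.2513 0.1695] (array([0.62161006, 0.25366616, 0.16718018]), np.float64(0.0011505434572500535))
(2, -2) (0, 0) [0.6191 0.2562 0.1695] [0.6189 0.2492 0.1695] (array([0.62108223, 0.25327704, 0.1670525 ]), np.float64(0.005891078621310189))
(2, -2) (1.6, 0) [0.6191 0.2562 0.1695] [0.6176 0.2513 0.1695] (array([0.62041873, 0.25437772, 0.16725527]), np.float64(0.0034708876251920034))
```

Call:
send_rows --rows '[-0.5,1,-12,0,0,0,1,-0.5,1,-15,0,0,0,1,0,0.5,-15,0,0,0,1,0,0,-15,0,0,0,1,0,0,-15,0,0,0,1,0,0,-10,0,0,0,1,0,0,-5,0,0,0,1,0,0,0,0,0,0,1]'

```text
time: 3.2
tool_pos: [0.6188, 0.2536, 0.1743]
ee_rot: [-3.142, 0.0, 0.496]
wrist_force: [-0.4, 0.4, -0.0]
width: 0.0941
```

```bash
python3 st.py; python3 - <<'E'
from bench import *
from h import *
for n in("scene","top"):
    s=snapshot(n); np.savez(f"{n}2.npz",**s)
    a=s["color"][...,::-1]
    b=a[160:270,350:460] if n=="scene" else a[145:255,320:430]
    cv2.imwrite(f"pics/{n}2.png",cv2.resize(b,None,fx=5,fy=5,interpolation=cv2.INTER_CUBIC))
E
```

```text
3.2 pos [618.8206 253.5862 174.262 ] rpy [-179.9957    0.0111   28.4002] F [-0.3927  0.4452 -0.0294] T [0.0103 0.0108 0.0304] w 94.12675945302234 q [ 0.3042  0.3616  1.1041  0.      1.6762 -0.1915] qv 0.016752547638225083 tq [  0.0175 -45.1196 -29.9477   0.0701   0.0119   0.    ]
```

View pics/scene2.png

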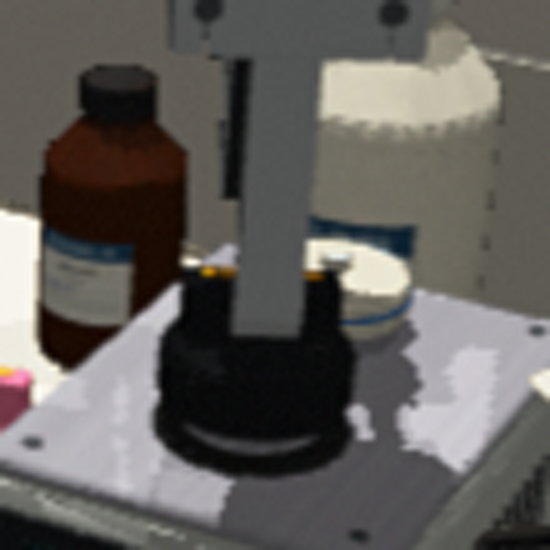

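View pics/top2.png

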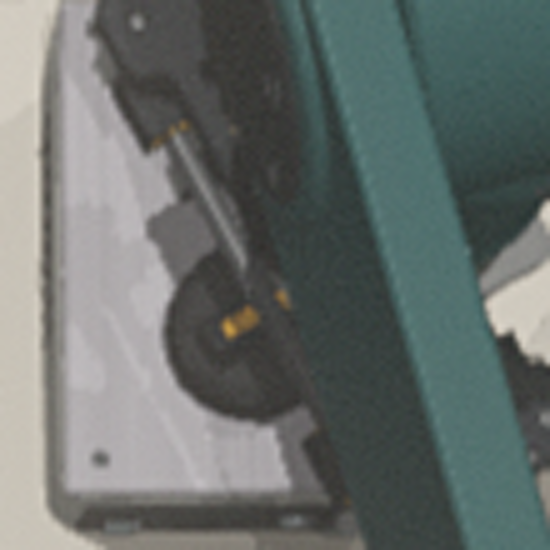

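```bash
python3 - <<'E'
from h import *
s=load("scene2")
c=np.array([.6188,.2536,.1743]);a=np.radians(28.4);x=np.array([np.cos(a),np.sin(a),0])
for p in(c-.0595*x,c-.047*x,c,c+.047*x, np.r_[c[:2],.1695]): print(((proj(s,p)[0]-(350,160)+.5)*5).round(1))
E
```

```text
[259.5 343.4]
[257.1 324.1]
[248.5 256.3]
[240.8 194.9]
[247.5 270.4]
```

Call:
send_rows --rows '[0.9,-1.7,-4,0,0,0,1,0,0,-4,0,0,0,1,0,0,-4,0,0,0,1,0,0,-4,0,0,0,0.8,0,0,-3,0,0,0,0.6,0,0,-2,0,0,0,0.5,0,0,-1,0,0,0,0.4,0,0,0,0,0,0,0.3]'

```text
time: 4.3
tool_pos: [0.6197, 0.252, 0.1525]
ee_rot: [-3.142, -0.0, 0.496]
wrist_force: [1.3, 0.2, 1.3]
width: 0.0473
```

```bash
python3 st.py
```

```text
4.3 pos [619.7288 251.9708 152.5043] rpy [-179.9998   -0.0072   28.407 ] F [1.2698 0.2024 1.2649] T [-0.0443  0.0521  0.0029] w 47.251873277556314 q [ 0.3014  0.3675  1.1392  0.      1.6348 -0.1943] qv 0.0031178628871180655 tq [  0.0025 -45.447  -30.0304   0.0698   0.0262   0.0001]
```

Call:
send_rows --rows '[0,0,0,0,0,0,0.25,0,0,0,0,0,0,0.22,0,0,0,0,0,0,0.19,0,0,0,0,0,0,0.18,0,0,0,0,0,0,0.17,0,0,0,0,0,0,0.16,0,0,0,0,0,0,0.15,0,0,0,0,0,0,0.14]'

```text
time: 5.3
tool_pos: [0.621, 0.2527, 0.153]
ee_rot: [3.141, -0.004, 0.496]
wrist_force: [6.0, 3.8, -1.5]
width: 0.0141
```

```bash
python3 st.py
```

```text
5.3 pos [621.0486 252.6709 152.9632] rpy [179.9879  -0.2296  28.4227] F [ 5.9731  3.8009 -1.5301] T [ 0.5296 -1.1382  0.0589] w 14.149820987853156 q [ 0.3016  0.3677  1.1381  0.0006  1.6319 -0.1945] qv 0.00210436082330565 tq [ -0.4554 -46.3506 -28.0822  -0.3433   2.2339   0.0503]
```

Call:
send_rows --rows '[0.7,0.35,0,0,0,0,0.1,0.6,0.35,0,0,0,0,0,0,0,0,0,0,0,0,0,0,0,0,0,0,0,0,0,0,0,0,0.5,0,0,0,0,0,0,0.5,0,0,0,0,0,0,0.5,0,0,0,0,0,0,0.5,0]'

```text
time: 6.3
tool_pos: [0.6211, 0.2526, 0.1528]
ee_rot: [3.142, -0.0, 0.531]
wrist_force: [2.8, 2.3, 1.7]
width: 0.0139
```

```bash
python3 st.py
```

```text
6.3 pos [621.1018 252.6439 152.8468] rpy [179.9948  -0.0277  30.4303] F [2.8328 2.3063 1.7307] T [ 0.3386 -0.578  -0.0752] w 13.864964040894089 q [ 0.3018  0.3706  1.1344  0.      1.6361 -0.2293] qv 0.07069913033816116 tq [ -0.2925 -43.9865 -27.3614  -0.2023   1.2719  -0.0472]
```

Call:
send_rows --rows '[0.4,0.2,0,0,0,0.6,0,0,0,0,0,0,0.6,0,0,0,0,0,0,0.6,0,0,0,0,0,0,0.6,0,0,0,0,0,0,0.6,0,0,0,0,0,0,0.6,0,0,0,0,0,0,0.6,0,0,0,0,0,0,0.6,0]'

```text
time: 7.3
tool_pos: [0.6212, 0.2527, 0.1526]
ee_rot: [3.142, 0.0, 0.615]
wrist_force: [-1.1, -0.3, 4.8]
width: 0.0137
```

```bash
python3 st.py
```

```text
7.3 pos [621.2162 252.7121 152.6379] rpy [179.9981   0.0247  35.2441] F [-1.1184 -0.2769  4.7977] T [-0.0435  0.057  -0.0649] w 13.68905458068323 q [ 0.3019  0.3717  1.1334 -0.0002  1.6369 -0.3132] qv 0.08349761705427654 tq [  0.0274 -42.3389 -27.4282   0.079    0.0951  -0.0081]
```

```bash
cat > look.py <<'E'
import sys
from bench import *
from h import *
k=sys.argv[1]; out=[]
for n in("scene","top"):
    s=snapshot(n); np.savez(f"{n}{k}.npz",**s)
    a=s["color"][...,::-1]
    b=a[170:250,360:440] if n=="scene" else a[170:250,330:410]
    out.append(cv2.resize(b,None,fx=5,fy=5,interpolation=cv2.INTER_CUBIC))
cv2.imwrite(f"pics/l{k}.png",np.hstack(out))
E
python3 look.py 3
```

```text
(no output)
```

View pics/l3.png

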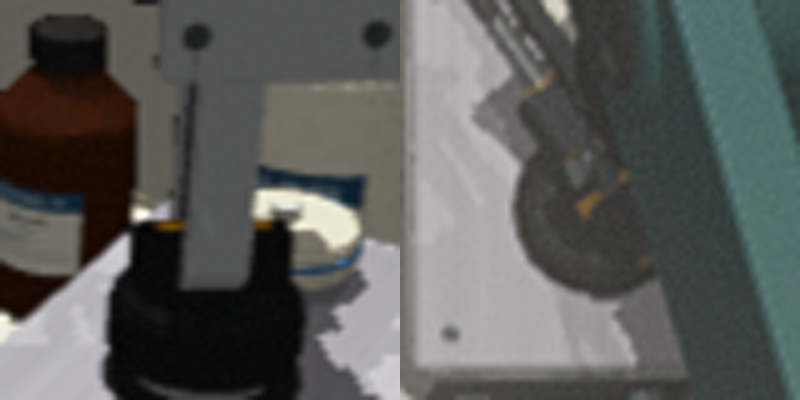

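```bash
cat > ang.py <<'E'
import sys
from h import *
k=sys.argv[1]; z=float(sys.argv[2])/1000; x,y,yaw=[float(v) for v in sys.argv[3:6]]
s=load("scene"+k)
a=cv2.cvtColor(s["color"],cv2.COLOR_RGB2HSV)
m=(a[...,0]>10)&(a[...,0]<32)&(a[...,1]>100)&(a[...,2]>70); m[:200]=0;m[232:]=0;m[:,:378]=0;m[:,432:]=0
ys,xs=np.nonzero(m); W=np.array([onz(s,(u-1.6,v),z) for u,v in zip(xs,ys)])[:,:2]
u=np.linalg.svd(W-W.mean(0))[2][0]; u=u*np.sign(u[0])
g=(W@u); print(len(xs),"angle",np.degrees(np.arctan2(u[1],u[0])),"ends mid",(u*(g.max()+g.min())/2+ (W.mean(0)-u*(W.mean(0)@u)))*1000,"len",np.ptp(g)*1000)
c=np.array([x/1000,y/1000,z]);r=np.radians(yaw);X=np.array([np.cos(r),np.sin(r),0])
print("tcp px",proj(s,c)[0]+(1.6,0)," nearfinger",proj(s,c-.0195*X)[0]+(1.6,0),"amber px range",xs.min(),xs.max(),ys.min(),ys.max())
E
python3 ang.py 3 169.5 621.2 252.7 35.24; python3 - <<'E'
from h import *
s=load("scene3")
g=cv2.cvtColor(s["color"],cv2.COLOR_RGB2GRAY)
print(g[222,380:425])
E
```

```text
14 angle -55.849992041221014 ends mid [617.45692664 249.70609913] len 32.95460700716701
tcp px [401.78823284 213.15321181]  nearfinger [404.02962586 218.65163724] amber px range 392 413 214 215
[198 200 199 200 198 153  37   5   6  10  11   9   9   7   8  18  52  80
  85  83  84  84  84  84  83  84  84  84  84  70  34  10   8   7  10  11
   9  17  61  99 100  98  96  96  95]
```

Call:
send_rows --rows '[0,0,0,0,0,0.6,0,0,0,0,0,0,0.6,0,0,0,0,0,0,0.6,0,0,0,0,0,0,0.6,0,0,0,0,0,0,0.6,0,0,0,0,0,0,0.6,0,0,0,0,0,0,0.6,0,0,0,0,0,0,0.6,0]'

```text
time: 8.4
tool_pos: [0.6211, 0.2526, 0.1528]
ee_rot: [-3.142, 0.001, 0.699]
wrist_force: [-0.4, -0.3, 4.7]
width: 0.0135
```

```bash
python3 st.py
```

```text
8.4 pos [621.0752 252.6229 152.7644] rpy [-179.9951    0.0428   40.0461] F [-0.4034 -0.3015  4.6889] T [-0.0861  0.0616 -0.1177] w 13.486381994945678 q [ 0.3019  0.3715  1.1334 -0.0002  1.6374 -0.397 ] qv 0.08184594271948244 tq [  0.0785 -41.9623 -27.3656   0.1029  -0.0952   0.0156]
```

Call:
send_rows --rows '[0,0,0,0,0,0.6,0,0,0,0,0,0,0.6,0,0,0,0,0,0,0.6,0,0,0,0,0,0,0.6,0,0,0,0,0,0,0.6,0,0,0,0,0,0,0.6,0,0,0,0,0,0,0.6,0,0,0,0,0,0,0.6,0]'

```text
time: 9.4
tool_pos: [0.621, 0.2526, 0.1533]
ee_rot: [-3.141, 0.001, 0.783]
wrist_force: [-0.9, -0.6, 6.9]
width: 0.0133
```

```bash
python3 st.py
```

```text
9.4 pos [620.9897 252.6481 153.3044] rpy [-179.9939    0.0304   44.8535] F [-0.8555 -0.5594  6.875 ] T [-0.1535  0.2973 -0.0246] w 13.303952929834637 q [ 0.3019  0.371   1.1329 -0.0002  1.6381 -0.4809] qv 0.08440799600437963 tq [ -0.0477 -40.8811 -26.8941   0.0888  -0.3561   0.0408]
```

Call:
send_rows --rows '[0,0,0.1,0,0,0.4,0,0,0,0.1,0,0,0.4,0,0,0,0.1,0,0,0.4,0,0,0,0.1,0,0,0.4,0,0,0,0.1,0,0,0.4,0,0,0,0.1,0,0,0.4,0,0,0,0.1,0,0,0.4,0,0,0,0.1,0,0,0.4,0]'

```text
time: 10.4
tool_pos: [0.621, 0.2527, 0.154]
ee_rot: [-3.141, 0.0, 0.839]
wrist_force: [-0.9, -0.6, 6.8]
width: 0.0137
```

```bash
python3 st.py
```

```text
10.4 pos [621.0067 252.6816 154.0074] rpy [-179.9925    0.0276   48.0483] F [-0.916  -0.6363  6.8045] T [-0.1288  0.168   0.0037] w 13.73859222103471 q [ 0.302   0.3709  1.1318 -0.0001  1.6394 -0.5366] qv 0.053329767166092196 tq [ -0.0789 -41.3047 -27.1122   0.067   -0.2658   0.019 ]
```

```bash
python3 look.py 4; python3 ang.py 4 171 621 252.7 48
```

```text
14 angle -46.723067371518724 ends mid [616.52158958 249.52249475] len 34.04290841975083
tcp px [401.79986824 212.32335513]  nearfinger [406.80560405 217.62187822] amber px range 392 413 213 215
```

View pics/l4.png

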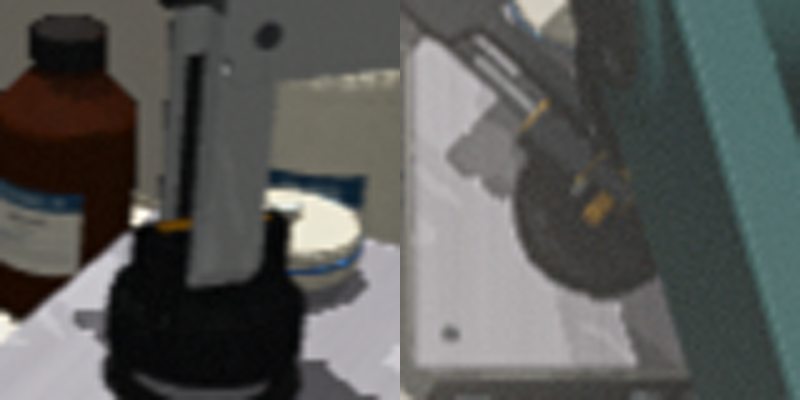

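```bash
cat > ang2.py <<'E'
import sys
from h import *
def frag(k,z,split=402):
    s=load("scene"+k); a=s["color"].astype(float); w=np.clip((a[...,0]+a[...,1])/2-a[...,2]*1.3-20,0,None)
    w[:206]=0;w[224:]=0;w[:,:385]=0;w[:,422:]=0
    P=[]
    yy,xx=np.mgrid[:480,:640]
    for m in(xx<split,xx>=split):
        W=w*m; P.append((np.sum(W*xx)/W.sum(),np.sum(W*yy)/W.sum()))
    A,B=[onz(s,(p[0]-1.6,p[1]),z)[:2] for p in P]; d=B-A
    print(k,P,"angle",np.degrees(np.arctan2(d[1],d[0])),"mid",(A+B)*500)
for k,z in zip(sys.argv[1::2],sys.argv[2::2]): frag(k,float(z)/1000)
E
python3 ang2.py 0 169.5 2 169.5 3 169.5 4 170.5 4 172
```

```text
0 [(np.float64(395.8204363687387), np.float64(213.9952644871615)), (np.float64(408.0112395821106), np.float64(214.5354208240404))] angle -63.02110358681963 mid [617.64721552 250.81643433]
2 [(np.float64(392.25335023542203), np.float64(213.96921405287944)), (np.float64(412.3571758191048), np.float64(214.77618827872635))] angle -62.455122409007544 mid [617.61661357 250.15770582]
3 [(np.float64(393.4877283105022), np.float64(214.80536529680364)), (np.float64(412.0195016251354), np.float64(214.58179848320697))] angle -55.46572728139376 mid [616.95817018 249.05770505]
4 [(np.float64(394.4580433892754), np.float64(214.6019238641015)), (np.float64(413.07870370370364), np.float64(213.0))] angle -46.03598049321471 mid [618.80235041 248.24631829]
4 [(np.float64(394.4580433892754), np.float64(214.6019238641015)), (np.float64(413.07870370370364), np.float64(213.0))] angle -46.03598049321481 mid [615.85755895 246.98422683]
```

Call:
send_rows --rows '[0,0,0.1,0,0,0.3,0,0,0,0.1,0,0,0.3,0,0,0,0.1,0,0,0.3,0,0,0,0.1,0,0,0.3,0,0,0,0.1,0,0,0.3,0,0,0,0.1,0,0,0.3,0,0,0,0.1,0,0,0.3,0,0,0,0.1,0,0,0.3,0]'

```text
time: 11.5
tool_pos: [0.6211, 0.2528, 0.154]
ee_rot: [-3.141, 0.001, 0.88]
wrist_force: [0.1, 0.0, 5.7]
width: 0.0139
```

```bash
python3 st.py;python3 look.py 5; python3 ang2.py 5 172
```

```text
11.5 pos [621.0646 252.7694 154.0311] rpy [-179.9715    0.039    50.4219] F [0.1361 0.0305 5.737 ] T [-0.0843  0.0879 -0.1653] w 13.862122817750379 q [ 0.302   0.3713  1.1311  0.      1.64   -0.578 ] qv 0.04114744034696028 tq [ -0.0843 -42.4943 -27.8353  -0.0013  -0.0959  -0.167 ]
5 [(np.float64(394.83403273185064), np.float64(214.60763743180863)), (np.float64(nan), np.float64(nan))] angle nan mid [nan nan]ang2.py:9: RuntimeWarning: invalid value encountered in scalar divide
  W=w*m; P.append((np.sum(W*xx)/W.sum(),np.sum(W*yy)/W.sum()))
```

View pics/l5.png

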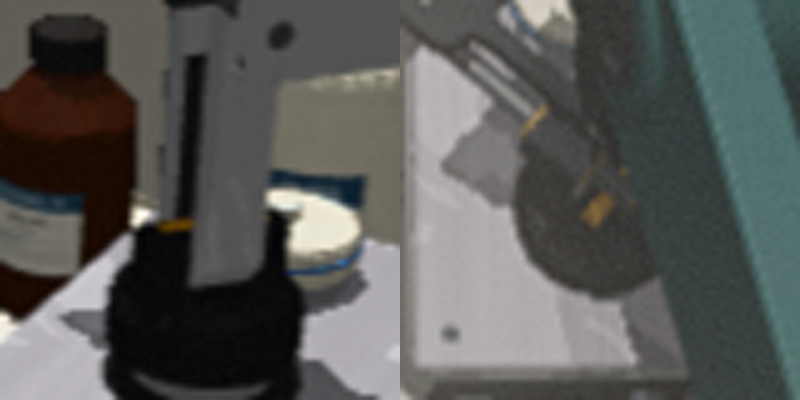

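Call:
send_rows --rows '[0,0,0.3,0,0,0,0,0,0,0.3,0,0,0,0,0,0,0.3,0,0,0,0,0,0,0.3,0,0,0,0,0,0,0.3,0,0,0,0,0,0,0,0,0,0,0,0,0,0,0,0,0,0,0,0,0,0,0,0,0]'

```text
time: 12.6
tool_pos: [0.6211, 0.2528, 0.155]
ee_rot: [-3.141, 0.001, 0.88]
wrist_force: [-0.4, -0.2, -0.8]
width: 0.0138
```

```bash
python3 st.py
```

```text
12.6 pos [621.0902 252.7868 155.0495] rpy [-179.9618    0.0517   50.4081] F [-0.3546 -0.2194 -0.7956] T [-0.0831  0.1232 -0.1915] w 13.841715678134177 q [ 0.302   0.3713  1.1291  0.0001  1.6423 -0.5778] qv 0.0032720686099818696 tq [ -0.1767 -46.4819 -30.9805  -0.0343  -0.2005  -0.2063]
```

Call:
send_rows --rows '[0,0,0,0,0,0.2,0,0,0,0,0,0,0.2,0,0,0,0,0,0,0.2,0,0,0,0,0,0,0.2,0,0,0,0,0,0,0.2,0,0,0,0,0,0,0.2,0,0,0,0,0,0,0,0,0,0,0,0,0,0,0]'

```text
time: 13.6
tool_pos: [0.6212, 0.2528, 0.1551]
ee_rot: [-3.141, 0.001, 0.901]
wrist_force: [-2.1, 0.4, -5.6]
width: 0.0135
```

```bash
python3 st.py
```

```text
13.6 pos [621.1993 252.7517 155.1154] rpy [-179.9716    0.0394   51.6016] F [-2.1067  0.3733 -5.6088] T [-0.0509  0.2326 -0.3981] w 13.537113809448895 q [ 0.3019  0.3713  1.129   0.      1.6421 -0.5987] qv 0.0015967550773379605 tq [ -0.0886 -49.1144 -33.1824  -0.0386  -0.3563  -0.3994]
```

Call:
send_rows --rows '[0,0,-0.2,0,0,0,0,0,0,-0.2,0,0,0,0,0,0,-0.2,0,0,0,0,0,0,0,0,0,0.15,0,0,0,0,0,0,0.15,0,0,0,0,0,0,0.1,0,0,0,0,0,0,0,0,0,0,0,0,0,0,0]'

```text
time: 14.6
tool_pos: [0.6213, 0.2528, 0.1551]
ee_rot: [-3.141, 0.0, 0.908]
wrist_force: [-3.3, -0.6, -3.9]
width: 0.0137
```

```bash
python3 st.py
```

```text
14.6 pos [621.285  252.8192 155.0804] rpy [-179.9915    0.0088   52.0049] F [-3.293  -0.6372 -3.8967] T [-0.2635  0.6216 -0.4155] w 13.714938555495047 q [ 0.302   0.371   1.1294  0.      1.6413 -0.6057] qv 0.001917249274569882 tq [ -0.0916 -47.8775 -33.1057   0.0196  -1.0872  -0.4522]
```

Call:
send_rows --rows '[0,0,0,0,0,0,0.2,0,0,0,0,0,0,0.3,0,0,0,0,0,0,0.4,0,0,0,0,0,0,0.4,0,0,0,0,0,0,0.4,0,0,0,0,0,0,0.4,0,0,0,0,0,0,0.4,0,0,0,0,0,0,0.4]'

```text
time: 15.6
tool_pos: [0.6214, 0.2528, 0.155]
ee_rot: [3.142, -0.0, 0.908]
wrist_force: [0.7, 0.7, -0.1]
width: 0.0378
```

```bash
python3 st.py;python3 look.py 6; python3 ang2.py 6 172
```

```text
15.6 pos [621.4226 252.8451 154.9739] rpy [179.9993  -0.0047  52.0052] F [ 0.6593  0.6806 -0.0712] T [-0.0184 -0.0169 -0.0103] w 37.83928988996014 q [ 0.3019  0.3711  1.1295  0.      1.6409 -0.6057] qv 0.001675498466286103 tq [ -0.0003 -45.6636 -30.0871   0.0521   0.0558  -0.0002]
6 [(np.float64(396.5509870214854), np.float64(213.45195768349873)), (np.float64(401.99999999999994), np.float64(212.80555555555557))] angle -42.102873450628714 mid [614.26909968 253.85323887]
```

View pics/l6.png

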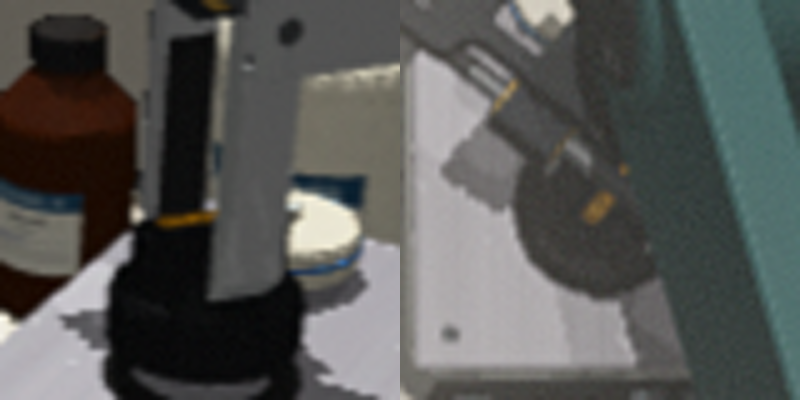

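Call:
send_rows --rows '[0,0,0,0,0,0,0.4,0,0,0,0,0,0,0.4,0,0,0,0,0,0,0.4,0,0,0,0,0,0,0.4,0,0,0,0,0,0,0.4,0,0,0,0,0,0,0.4,0,0,0,0,0,0,0.4,0,0,0,0,0,0,0.4]'

```text
time: 16.7
tool_pos: [0.6214, 0.2529, 0.155]
ee_rot: [3.142, -0.0, 0.908]
wrist_force: [0.7, -0.3, 0.2]
width: 0.0377
```

Call:
send_rows --rows '[0,0,0,0,0,-0.5,0.4,0,0,0,0,0,-0.5,0.4,0,0,0,0,0,0,0.4,0,0,0,0,0,0,0.4,0,0,0,0,0,0,0.4,0,0,0,0,0,0,0.4,0,0,0,0,0,0,0.4,0,0,0,0,0,0,0.4]'

```text
time: 17.7
tool_pos: [0.6214, 0.2529, 0.155]
ee_rot: [-3.142, -0.0, 0.89]
wrist_force: [0.4, -0.3, -0.1]
width: 0.0377
```

```bash
python3 st.py
```

```text
17.7 pos [621.4273 252.8791 155.0093] rpy [-179.9999   -0.007    51.0066] F [ 0.3665 -0.2938 -0.0751] T [-0.0298  0.0493 -0.0045] w 37.66050566018649 q [ 0.302   0.3712  1.1294  0.0001  1.6409 -0.5883] qv 0.002112571107217153 tq [  0.0001 -45.6635 -30.0886   0.0529   0.055   -0.    ]
```

Call:
send_rows --rows '[0,0,-1,0,0,0,0.35,0,0,-1,0,0,0,0.3,0,0,-1,0,0,0,0.25,0,0,0,0,0,0,0.2,0,0,0,0,0,0,0.15,0,0,0,0,0,0,0.1,0,0,0,0,0,0,0,0,0,0,0,0,0,0]'

```text
time: 18.7
tool_pos: [0.6215, 0.2529, 0.152]
ee_rot: [3.142, -0.0, 0.89]
wrist_force: [0.9, 1.1, -0.5]
width: 0.0138
```

```bash
python3 st.py
```

```text
18.7 pos [621.49   252.9153 152.0206] rpy [179.9992  -0.0182  50.9955] F [ 0.8542  1.0764 -0.4785] T [ 0.0351 -0.0018 -0.2757] w 13.772360405340361 q [ 0.3019  0.3721  1.1341  0.0002  1.6351 -0.5881] qv 0.00218241850853361 tq [  0.0051 -45.8383 -29.9972  -0.0681   0.2121  -0.2548]
```

Call:
send_rows --rows '[0,0,0,0,0,-0.6,0,0,0,0,0,0,-0.6,0,0,0,-0.9,0,0,0,0,0,0,-0.9,0,0,0,0,0,0,-0.9,0,0,0,0,0,0,-0.9,0,0,0,0,0,0,-0.9,0,0,0,0,0,0,0,0,0,0,0]'

```text
time: 19.7
tool_pos: [0.6215, 0.2529, 0.1501]
ee_rot: [3.14, -0.002, 0.869]
wrist_force: [-2.1, -0.3, 7.8]
width: 0.0136
```

```bash
python3 st.py
```

```text
19.7 pos [621.544  252.9211 150.1358] rpy [179.9267  -0.1114  49.8147] F [-2.0544 -0.3389  7.8158] T [-0.143   0.5199 -0.0586] w 13.63131311487787 q [ 0.302   0.3712  1.1391 -0.      1.629  -0.5674] qv 0.0015533167637874882 tq [ -0.2873 -40.6481 -27.2505  -0.0382  -0.8096  -0.0381]
```

Call:
send_rows --rows '[0,0,-0.8,0,0,0,0,0,0,-0.8,0,0,0,0,0,0,-0.8,0,0,0,0,0,0,-0.8,0,0,0,0,0,0,-0.8,0,0,0,0,0,0,-0.5,0,0,0,0,0,0,0,0,0,0,0,0,0,0,0,0,0,0]'

```text
time: 20.7
tool_pos: [0.6216, 0.253, 0.1473]
ee_rot: [3.14, -0.003, 0.87]
wrist_force: [-4.0, -1.5, 11.6]
width: 0.0136
```

```bash
python3 st.py
```

```text
20.7 pos [621.5727 252.9651 147.2819] rpy [179.8902  -0.1633  49.8234] F [-3.9813 -1.4808 11.6077] T [-0.2308  0.9151 -0.0071] w 13.598857369855063 q [ 0.3021  0.3713  1.1445 -0.0001  1.6223 -0.5675] qv 0.0028600008891692865 tq [ -0.3584 -37.8966 -25.906   -0.0101  -1.441   -0.018 ]
```

Call:
send_rows --rows '[-0.4,0,-0.5,0,0,0,0,-0.4,-0.2,-0.5,0,0,0,0,0,0,0,0,0,0.4,0,0,0,0,0,0,0.4,0,0,0,0,0,0,0.4,0,0,0,0,0,0,0.4,0,0,0,0,0,0,0.4,0,0,0,0,0,0,0.4,0]'

```text
time: 21.7
tool_pos: [0.6216, 0.253, 0.1469]
ee_rot: [3.138, -0.005, 0.911]
wrist_force: [-2.4, 0.7, 12.0]
width: 0.0133
```

```bash
python3 st.py
```

```text
21.7 pos [621.6402 252.9549 146.8814] rpy [179.8007  -0.2755  52.2237] F [-2.4387  0.6607 12.0394] T [-0.1567  0.5283 -0.055 ] w 13.281509923580918 q [ 0.3021  0.3696  1.1476 -0.0001  1.6185 -0.6094] qv 0.05497237669157789 tq [ -0.2239 -37.4452 -25.0015  -0.0003  -0.9372  -0.0072]
```

Call:
send_rows --rows '[0,0,0,0,0,0.5,0,0,0,0,0,0,0.5,0,0,0,0,0,0,0.5,0,0,0,0,0,0,0.5,0,0,0,0,0,0,0.5,0,0,0,0,0,0,0.5,0,0,0,0,0,0,0.5,0,0,0,0,0,0,0.5,0]'

```text
time: 22.7
tool_pos: [0.6218, 0.253, 0.147]
ee_rot: [3.137, -0.005, 0.981]
wrist_force: [-1.8, -0.8, 12.3]
width: 0.0138
```

```bash
python3 st.py; python3 look.py 7; python3 ang2.py 7 167
```

```text
22.7 pos [621.8267 252.9877 146.9606] rpy [179.763   -0.2818  56.228 ] F [-1.7774 -0.8218 12.3201] T [-0.127   0.4781 -0.0264] w 13.765875205294039 q [ 0.302   0.3696  1.1474 -0.0001  1.6181 -0.6793] qv 0.0685227874405048 tq [ -0.1844 -37.4827 -24.8852   0.0057  -0.8034   0.0062]
7 [(np.float64(395.14039456042906), np.float64(216.94771116644324)), (np.float64(nan), np.float64(nan))] angle nan mid [nan nan]ang2.py:9: RuntimeWarning: invalid value encountered in scalar divide
  W=w*m; P.append((np.sum(W*xx)/W.sum(),np.sum(W*yy)/W.sum()))
```

View pics/l7.png

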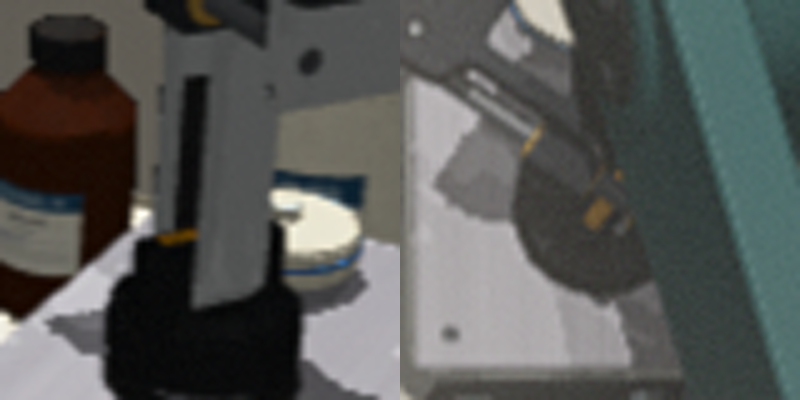

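Call:
send_rows --rows '[0,0,0,0,0,0.9,0,0,0,0,0,0,0.9,0,0,0,0,0,0,0.9,0,0,0,0,0,0,0.9,0,0,0,0,0,0,0.9,0,0,0,0,0,0,0.9,0,0,0,0,0,0,0.9,0,0,0,0,0,0,0.9,0]'

```text
time: 23.8
tool_pos: [0.6221, 0.2531, 0.147]
ee_rot: [3.136, -0.005, 1.107]
wrist_force: [-1.7, 0.4, 12.1]
width: 0.0138
```

```bash
python3 st.py; python3 look.py 8
```

```text
23.8 pos [622.0553 253.0634 147.0298] rpy [179.7038  -0.2756  63.44  ] F [-1.6508  0.3513 12.1432] T [-0.0717  0.3565 -0.0266] w 13.836949164890234 q [ 0.302   0.3696  1.1473 -0.0001  1.6176 -0.8052] qv 0.124777065494781 tq [ -0.1287 -37.55   -24.7014   0.0114  -0.6141   0.0532]
```

View pics/l8.png

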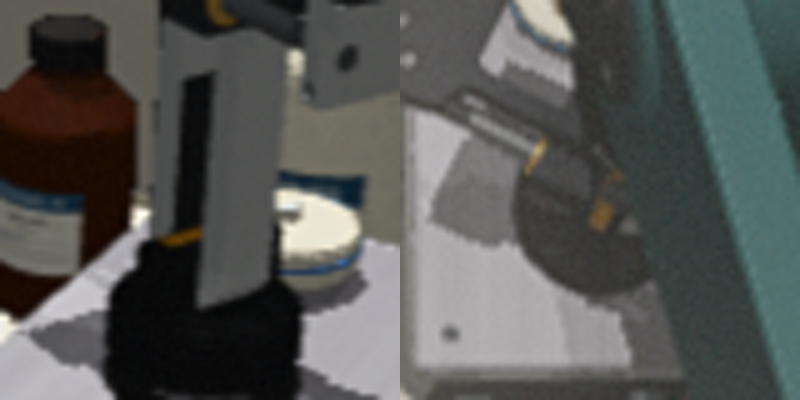

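Call:
send_rows --rows '[0,0,0,0,0,0.9,0,0,0,0,0,0,0.9,0,0,0,0,0,0,0.9,0,0,0,0,0,0,0.9,0,0,0,0,0,0,0.9,0,0,0,0,0,0,0.9,0,0,0,0,0,0,0.9,0,0,0,0,0,0,0.9,0]'

```text
time: 24.9
tool_pos: [0.6223, 0.2531, 0.1471]
ee_rot: [3.135, -0.004, 1.233]
wrist_force: [-0.7, 0.5, 12.8]
width: 0.0138
```

```bash
python3 st.py
```

```text
24.9 pos [622.2561 253.0648 147.0813] rpy [179.6486  -0.2516  70.6374] F [-0.6911  0.4703 12.7803] T [-0.0826  0.327  -0.0471] w 13.7623359997544 q [ 0.302   0.3696  1.1472 -0.0001  1.6173 -0.9309] qv 0.12380947802348448 tq [ -0.0854 -37.5917 -24.5726   0.0155  -0.471    0.0555]
```

Call:
send_rows --rows '[0,0,0,0,0,0.6,0,0,0,0,0,0,0.6,0,0,0,0,0,0,0.6,0,0,0,0,0,0,0.6,0,0,0,0,0,0,0.6,0,0,0,0,0,0,0.6,0,0,0,0,0,0,0.6,0,0,0,0,0,0,0.6,0]'

```text
time: 25.9
tool_pos: [0.6224, 0.2531, 0.1471]
ee_rot: [3.135, -0.004, 1.316]
wrist_force: [-1.1, -0.3, 11.8]
width: 0.014
```

```bash
python3 st.py
```

```text
25.9 pos [622.368  253.0811 147.1104] rpy [179.6139  -0.2253  75.4263] F [-1.0861 -0.3486 11.8314] T [-0.0764  0.2452 -0.0649] w 14.033693419428952 q [ 0.302   0.3697  1.147  -0.0002  1.6171 -1.0144] qv 0.082347573976989 tq [ -0.0599 -37.6115 -24.5086   0.0143  -0.3968   0.0222]
```

Call:
send_rows --rows '[0,0,0,0,0,0.4,0,0,0,0,0,0,0.4,0,0,0,0,0,0,0.4,0,0,0,0,0,0,0.4,0,0,0,0,0,0,0.4,0,0,0,0,0,0,0.4,0,0,0,0,0,0,0.4,0,0,0,0,0,0,0.4,0]'

```text
time: 26.9
tool_pos: [0.6224, 0.2531, 0.1471]
ee_rot: [3.135, -0.004, 1.372]
wrist_force: [-0.8, -0.8, 12.1]
width: 0.0135
```

```bash
python3 st.py; python3 look.py 9
```

```text
26.9 pos [622.3989 253.0816 147.1172] rpy [179.599   -0.2069  78.6209] F [-0.8278 -0.8177 12.0941] T [-0.0818  0.2745 -0.0129] w 13.532131124296658 q [ 0.302   0.3697  1.147  -0.0002  1.617  -1.0702] qv 0.05568556529367542 tq [ -0.0466 -37.6256 -24.4684   0.0167  -0.3581   0.0014]
```

View pics/l9.png

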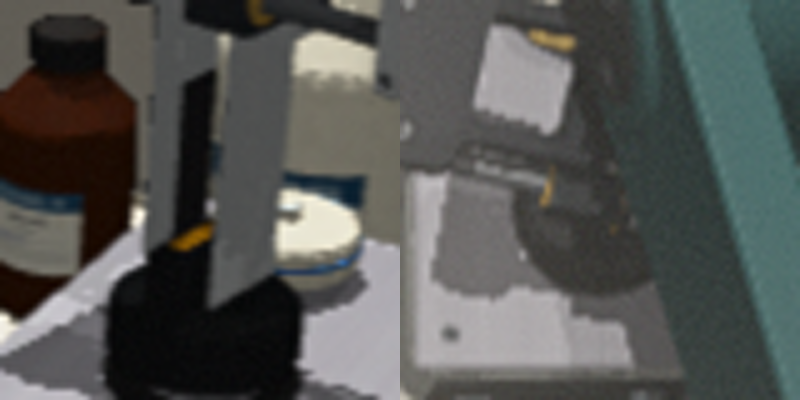

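Call:
send_rows --rows '[0,0,0,0,0,0.3,0,0,0,0,0,0,0.3,0,0,0,0,0,0,0.3,0,0,0,0,0,0,0.3,0,0,0,0,0,0,0.2,0,0,0,0,0,0,0.2,0,0,0,0,0,0,0,0,0,0,0,0,0,0,0]'

```text
time: 28.0
tool_pos: [0.6224, 0.2531, 0.1471]
ee_rot: [3.134, -0.003, 1.4]
wrist_force: [-1.3, -0.8, 12.1]
width: 0.0139
```

```bash
python3 st.py
```

```text
28.0 pos [622.4429 253.0702 147.1272] rpy [179.5865  -0.1969  80.2   ] F [-1.2833 -0.7621 12.1399] T [-0.0716  0.2919 -0.1023] w 13.865863091067414 q [ 0.3019  0.3697  1.147  -0.0002  1.6169 -1.0978] qv 0.0016506108709871067 tq [  0.0095 -37.6308 -24.4564   0.0278  -0.3441  -0.0843]
```

Call:
send_rows --rows '[0,0,0,0,0,0.2,0,0,0,0,0,0,0.2,0,0,0,0,0,0,0.2,0,0,0,0,0,0,0.2,0,0,0,0,0,0,0,0,0,0,0,0,0,0,0,0,0,0,0,0,0,0,0,0,0,0,0,0,0]'

```text
time: 29.0
tool_pos: [0.6224, 0.253, 0.1471]
ee_rot: [3.134, -0.003, 1.414]
wrist_force: [-1.0, -0.0, 12.5]
width: 0.0137
```

```bash
python3 st.py
```

```text
29.0 pos [622.4456 253.0089 147.1009] rpy [179.585   -0.1847  80.988 ] F [-0.9838 -0.0458 12.5274] T [-0.0621  0.2529 -0.1717] w 13.735134169684786 q [ 0.3019  0.3697  1.147  -0.0003  1.6169 -1.1116] qv 0.0018812385613745757 tq [  0.102  -37.6157 -24.4524   0.051   -0.3483  -0.1458]
```

Call:
send_rows --rows '[0,0,1.5,0,0,0,0,0,0,1.5,0,0,0,0,0,0,1.5,0,0,0,0,0,0,1.5,0,0,0,0,0,0,1.5,0,0,0,0,0,0,1.5,0,0,0,0,0,0,1.5,0,0,0,0,0,0,0,0,0,0,0]'

```text
time: 30.0
tool_pos: [0.6207, 0.2525, 0.1524]
ee_rot: [3.142, 0.0, 1.414]
wrist_force: [3.4, -0.2, 4.2]
width: 0.0138
```

```bash
python3 st.py
```

```text
30.0 pos [620.6618 252.5284 152.4159] rpy [179.9981   0.0128  81.0063] F [ 3.3511 -0.1511  4.1589] T [-0.0127 -0.6748 -0.0109] w 13.79128953059197 q [ 0.302   0.3702  1.1359 -0.0002  1.6356 -1.1119] qv 0.0040778453579350515 tq [  0.7861 -43.0478 -26.9121   0.3727   1.1324  -0.0016]
```

Call:
send_rows --rows '[0,0,1,0,0,0,0,0,0,1,0,0,0,0,0,0,1,0,0,0,0,0,0,1,0,0,0,0,0,0,1,0,0,0,0,0,0,1,0,0,0,0,0,0,0,0,0,0,0,0,0,0,0,0,0,0]'

```text
time: 31.0
tool_pos: [0.62, 0.2526, 0.1586]
ee_rot: [-3.14, 0.0, 1.414]
wrist_force: [0.1, 0.0, -1.5]
width: 0.0136
```

```bash
python3 st.py;python3 look.py a
```

```text
31.0 pos [620.0209 252.6436 158.6006] rpy [-179.9307    0.0165   81.0149] F [ 0.1171  0.0248 -1.521 ] T [-0.0661 -0.1568  0.0278] w 13.606229182312498 q [ 0.3021  0.368   1.1265  0.0003  1.6483 -1.1118] qv 0.002333458817245106 tq [  0.4681 -46.4641 -30.5714   0.2556   0.2889  -0.0045]
```

View pics/la.png

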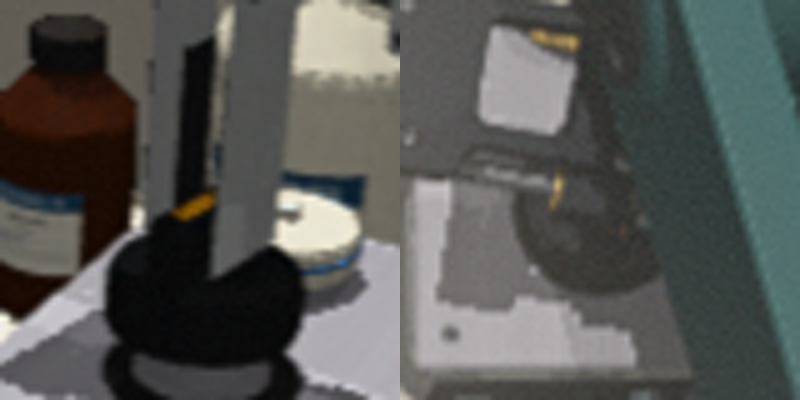

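Call:
send_rows --rows '[0,0,5,0,0,0,0,0,0,8,0,0,0,0,0,0,10,0,0,0,0,0,0,10,0,0,0,0,0,0,10,0,0,0,0,0,0,10,0,0,0,0,0,0,8,0,0,0,0,0,0,4,0,0,0,0]'

```text
time: 32.1
tool_pos: [0.6208, 0.2527, 0.2243]
ee_rot: [3.141, -0.0, 1.414]
wrist_force: [-0.3, 0.2, -1.4]
width: 0.0136
```

```bash
python3 st.py; python3 - <<'E'
from h import *
t=load("top0");s=load("scene0")
T=[(336,293),(410.5,294),(411,357),(336,357)]
a=t["color"][285:365,325:420,::-1];b=s["color"][325:440,265:420,::-1]
cv2.imwrite("pics/tr.png",np.hstack([cv2.resize(a,(475,400),interpolation=cv2.INTER_CUBIC),cv2.resize(b,None,fx=400/115,fy=400/115,interpolation=cv2.INTER_CUBIC)])[:, :800])
cv2.imwrite("pics/trs.png",cv2.resize(b,None,fx=5,fy=5,interpolation=cv2.INTER_CUBIC))
E
```

```text
32.1 pos [620.8224 252.701  224.3144] rpy [179.9536  -0.0276  81.005 ] F [-0.3023  0.2002 -1.3814] T [ 0.0087 -0.0089  0.0247] w 13.644746620457767 q [ 0.302   0.3589  1.0092  0.0001  1.7725 -1.1118] qv 0.060153089320842505 tq [ -0.0029 -46.1385 -30.7893   0.0179   0.0394   0.0004]
```

View pics/trs.png

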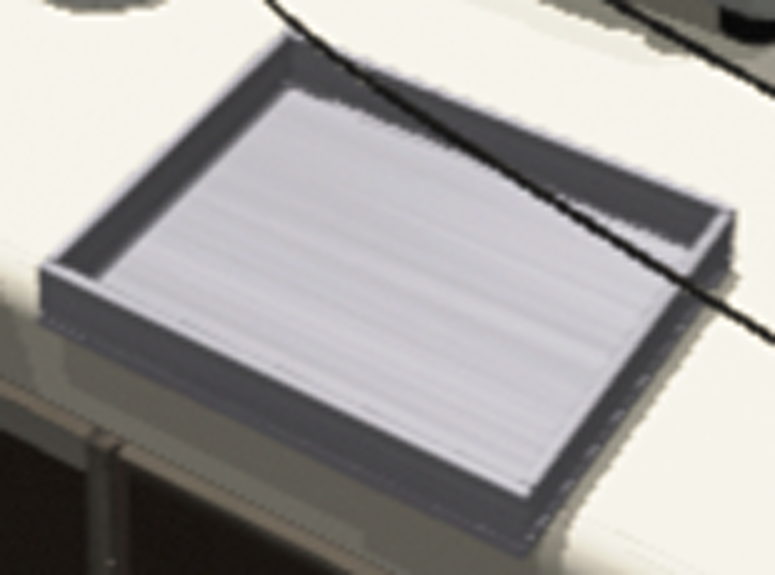

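View pics/tr.png

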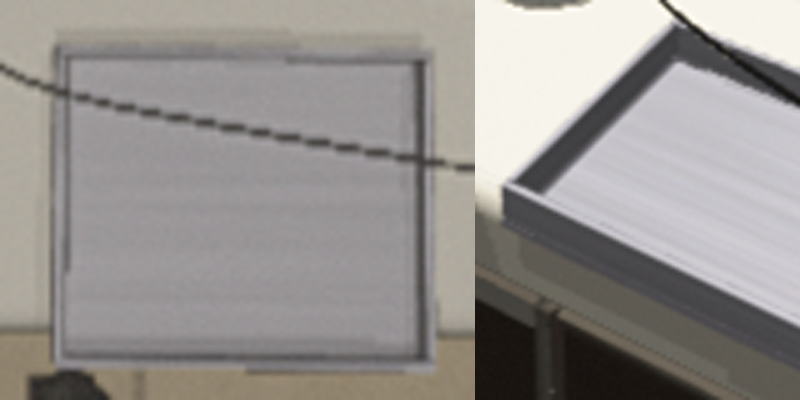

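```bash
python3 - <<'E'
from h import *
t=load("top0");s=load("scene0")
T=[np.array([325,285])+np.array(p)/5 for p in((56,47),(430,53),(434,368),(56,366))]
S=[np.array([265,325])+np.array(p)/5-(1.6,0) for p in((288,34),(736,210),(530,494),(42,266))]
A=np.array([onz(t,p,.022) for p in T]);B=np.array([onz(s,p,.022) for p in S])
print(A[:,:2],A.mean(0));print(B[:,:2],B.mean(0))
A2=np.array([onz(t,p-np.array([1.5,-1.5]),.022) for p in T]);print(A2.mean(0))
# cable: scene points (crop5) vs top line
R=[((345,65),),((480,155),),((580,215),),((680,280),)]
top=[np.array([325,285])+np.array(p)/5 for p in((70,92),(160,113),(290,138),(420,158))]
for p in top:
    print(p,[( (proj(s,onz(t,p,z))[0]-(265,325)+(1.6,0))*5).round() for z in(.01,.022,.035,.05,.065)],onz(t,p,.035)[:2])
E
```

```text
[[0.472143   0.30594941]
 [0.47202247 0.15723101]
 [0.35045056 0.15723245]
 [0.34961519 0.30473959]] [0.41105781 0.23128812 0.022     ]
[[0.46655953 0.29891632]
 [0.46792712 0.15338816]
 [0.3478673  0.15325359]
 [0.34692691 0.30041133]] [0.40732021 0.22649235 0.022     ]
[0.40813282 0.23424575 0.022     ]
[339.  303.4] [array([265.,  87.]), array([263.,  53.]), array([260.,  17.]), array([257., -26.]), array([254., -70.])] [0.45481274 0.30120679]
[357.  307.6] [array([354., 144.]), array([351., 109.]), array([348.,  71.]), array([344.,  27.]), array([340., -18.])] [0.44725603 0.26610477]
[383.  312.6] [array([497., 229.]), array([492., 192.]), array([488., 152.]), array([483., 105.]), array([477.,  57.])] [0.43838376 0.21539558]
[409.  316.6] [array([655., 317.]), array([649., 278.]), array([643., 235.]), array([636., 185.]), array([629., 135.])] [0.4314202  0.16463358]
```

Call:
send_rows --rows '[-15,-1.6,0,0,0,0,0,-30,-1.6,0,0,0,0,0,-38,-1.6,0,0,0,0,0,-38,-1.6,0,0,0,0,0,-38,-1.6,0,0,0,0,0,-38,-1.6,0,0,0,0,0,-25,-1.6,0,0,0,0,0,-12,-1.6,0,0,0,0,0]'

```text
time: 33.1
tool_pos: [0.3856, 0.2398, 0.2238]
ee_rot: [3.141, -0.0, 1.415]
wrist_force: [-0.2, -0.6, -0.5]
width: 0.0137
```

```bash
python3 st.py; python3 - <<'E'
from bench import *
from h import *
for n in("scene","top"):
    s=snapshot(n); np.savez(f"{n}b.npz",**s); cv2.imwrite(f"pics/{n}b.png",s["color"][...,::-1])
E
```

```text
33.1 pos [385.555  239.817  223.7882] rpy [179.9683  -0.0247  81.0476] F [-0.1872 -0.5906 -0.4719] T [0.0005 0.0041 0.032 ] w 13.72344167729105 q [ 0.4314 -0.1319  1.5495  0.0001  1.7232 -0.9831] qv 0.1769739459659556 tq [  0.0052 -24.8    -30.8077   0.0709   0.1738  -0.0299]
```

View pics/sceneb.png

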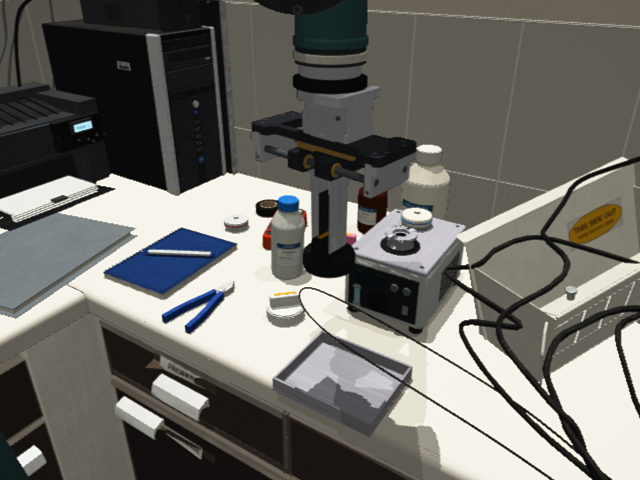

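View pics/topb.png

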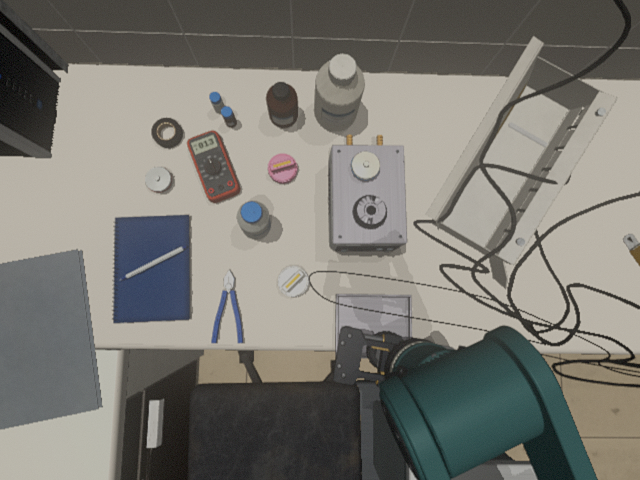

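Call:
send_rows --rows '[0.8,0,-15,0,0,0,0,0.8,0,-25,0,0,0,0,0,0,-30,0,0,0,0,0,0,-30,0,0,0,0,0,0,-30,0,0,0,0,0,0,-25,0,0,0,0,0,0,-15,0,0,0,0,0,0,-7,0,0,0,0]'

```text
time: 34.2
tool_pos: [0.388, 0.2395, 0.045]
ee_rot: [-3.14, 0.001, 1.413]
wrist_force: [0.3, -0.0, -1.0]
width: 0.0141
```

```bash
python3 st.py; python3 - <<'E'
from bench import *
from h import *
s=snapshot("scene"); cv2.imwrite("pics/sc.png",cv2.resize(s["color"][200:450,240:450,::-1],None,fx=2.4,fy=2.4,interpolation=cv2.INTER_CUBIC))
E
```

```text
34.2 pos [388.0168 239.4954  45.0379] rpy [-179.9014    0.0655   80.9839] F [ 0.2569 -0.0295 -0.9612] T [ 0.0847 -0.0026 -0.0277] w 14.115064793853277 q [ 0.4285 -0.0297  1.817  -0.      1.3563 -0.9849] qv 0.11540751278606567 tq [ -0.0245 -26.6374 -27.8438   0.024    0.1538  -0.0002]
```

View pics/sc.png

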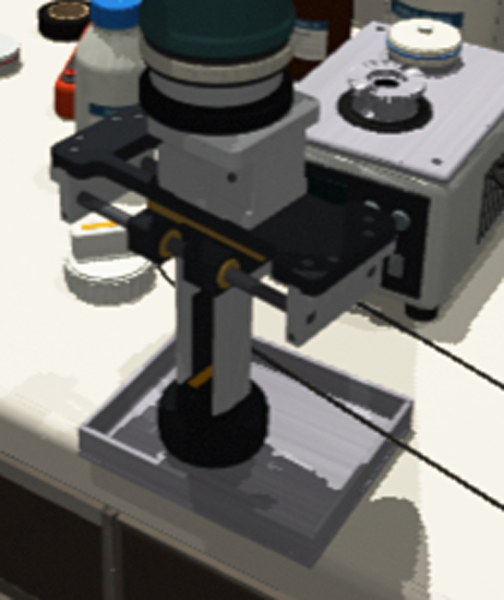

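Call:
send_rows --rows '[0,0,-2,0,0,0,0,0,0,-2,0,0,0,0,0,0,-2,0,0,0,0,0,0,-2,0,0,0,0,0,0,-2,0,0,0,0,0,0,-1.5,0,0,0,0,0,0,-1,0,0,0,0,0,0,0,0,0,0,0]'

```text
time: 35.25
tool_pos: [0.3881, 0.2398, 0.0339]
ee_rot: [-3.141, 0.0, 1.414]
wrist_force: [0.7, 0.6, -0.3]
width: 0.0135
```

```bash
python3 st.py
```

```text
35.25 pos [388.148  239.8411  33.8897] rpy [-179.9896    0.0022   81.0093] F [ 0.6881  0.5782 -0.2885] T [-0.0017 -0.0067  0.0224] w 13.457889175856785 q [ 0.4291 -0.0191  1.8307  0.0001  1.3302 -0.9848] qv 0.004016565171828097 tq [ -0.0012 -27.0318 -27.8577   0.0269   0.0662   0.0005]
```

Call:
send_rows --rows '[0,0,-1,0,0,0,0,0,0,-1,0,0,0,0,0,0,-1,0,0,0,0,0,0,-0.8,0,0,0,0,0,0,-0.7,0,0,0,0,0,0,-0.5,0,0,0,0,0,0,-0.5,0,0,0,0,0,0,0,0,0,0,0]'

```text
time: 36.25
tool_pos: [0.3882, 0.2398, 0.0285]
ee_rot: [-3.142, -0.0, 1.414]
wrist_force: [-0.2, -0.1, -1.8]
width: 0.0135
```

```bash
python3 st.py
```

```text
36.25 pos [388.1956 239.8408  28.4536] rpy [-179.9955   -0.0024   81.0056] F [-0.1649 -0.1251 -1.7683] T [-0.022  -0.032  -0.0007] w 13.477398671230095 q [ 0.429  -0.0132  1.8368  0.0001  1.3181 -0.9848] qv 0.0014488140130099452 tq [ -0.0009 -27.1483 -27.724    0.0269   0.0677   0.0005]
```

Call:
send_rows --rows '[0,0,-0.4,0,0,0,0,0,0,-0.4,0,0,0,0,0,0,-0.3,0,0,0,0,0,0,-0.3,0,0,0,0,0,0,-0.3,0,0,0,0,0,0,-0.3,0,0,0,0,0,0,0,0,0,0,0,0,0,0,0,0,0,0]'

```text
time: 37.25
tool_pos: [0.3882, 0.2399, 0.0267]
ee_rot: [3.142, -0.0, 1.414]
wrist_force: [-0.4, -0.7, 1.1]
width: 0.0139
```

```bash
python3 st.py
```

```text
37.25 pos [388.2353 239.89    26.6781] rpy [179.9988  -0.0085  81.0051] F [-0.3717 -0.6562  1.0934] T [-0.0699  0.1562  0.0119] w 13.904453513974047 q [ 0.429  -0.0113  1.8387  0.0001  1.3141 -0.9848] qv 0.0014702548970591293 tq [ -0.0945 -26.4043 -27.2239   0.0194  -0.2123  -0.0042]
```

Call:
send_rows --rows '[0,0,0,0,0,0,0.18,0,0,0,0,0,0,0.22,0,0,0,0,0,0,0.28,0,0,0,0,0,0,0.35,0,0,0,0,0,0,0.35,0,0,2,0,0,0,0.35,0,0,5,0,0,0,0.35,0,0,10,0,0,0,0.35]'

```text
time: 38.25
tool_pos: [0.388, 0.2397, 0.0438]
ee_rot: [-3.141, 0.0, 1.414]
wrist_force: [0.3, -1.0, 0.5]
width: 0.0331
```

Call:
send_rows --rows '[0,0,15,0,0,0,0.35,0,0,20,0,0,0,0.35,0,0,20,0,0,0,0.35,0,0,20,0,0,0,0.35,0,0,20,0,0,0,0.35,0,0,20,0,0,0,0.35,0,0,15,0,0,0,0.35,0,0,10,0,0,0,0.35]'

```text
time: 39.25
tool_pos: [0.3885, 0.24, 0.185]
ee_rot: [3.14, -0.001, 1.414]
wrist_force: [1.1, -0.0, 0.3]
width: 0.033
```

```bash
python3 st.py; python3 - <<'E'
from bench import *
from h import *
for n in("scene","top"):
    s=snapshot(n); cv2.imwrite(f"pics/{n}z.png",s["color"][...,::-1])
E
```

```text
39.25 pos [388.4695 239.9771 184.9552] rpy [179.9253  -0.0538  81.0082] F [ 1.0882 -0.0309  0.2685] T [-0.0012 -0.004  -0.0058] w 32.97272912539894 q [ 0.429  -0.1193  1.6148  0.0001  1.6445 -0.9848] qv 0.15672355373989297 tq [  0.0107 -25.1998 -30.0929   0.0285  -0.0388  -0.    ]
```

View pics/scenez.png

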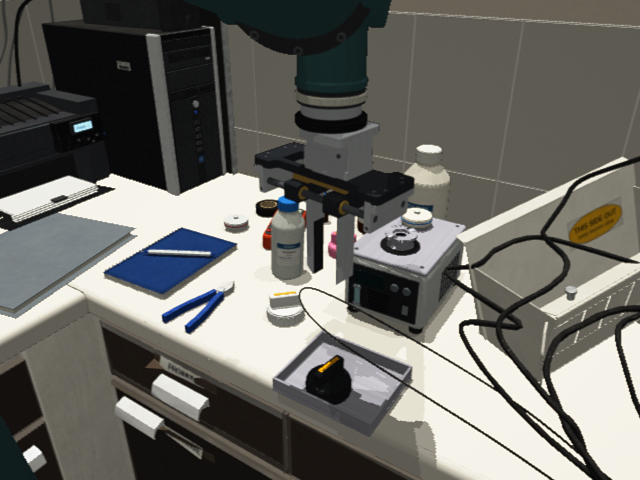

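View pics/topz.png

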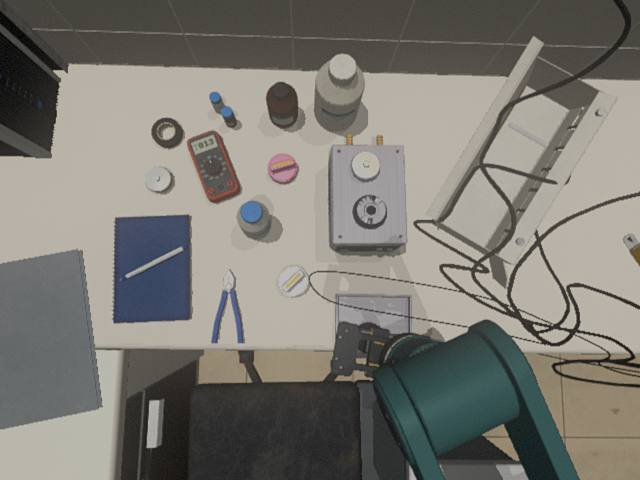

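The scene view shows the cap upright in the tray at about (328,378), with the neck open at (402,238). The cutters, bottle, cassette, white cap and pink cap are at the same pixels as before. The gripper is clear at z = 185 mm.

```bash
python3 -c "
from bench import *
print(close_job())"
```

```text
the job is handed in; nothing more can be done
None
```

I opened the filler, and the black cap now stands upright in the steel tray; the job was handed in at about 39 s of the 72 s allowed.

- **First stop:** I turned the cap about 22° counter-clockwise, and the tool rose 2.5 mm with it. I took it to be the stop when the torque held at 0.40–0.45 N m without moving, under the 0.6 N m limit. I let the jaws go completely for about 2.7 s so the pressure could vent.
- **Coming free:** I pressed the cap down about 5 mm with 12–13 N and turned it about 31° past the first stop. It lifted off with only about its own weight on the wrist, 1.5 N.
- **Setting down:** I lowered it at x = 0.388, y = 0.240 until the tray floor pushed back with about 1 N, then released it and drew the gripper up clear.

**Last checks:**
- The scene camera shows the cap upright in the tray and the neck open. In the top view the arm hides the cap, so only the scene view confirms that.
- The other things looked unmoved by eye; I did not measure them.

**What disagreed or is less sure:**
- **Cameras:** the two views differed by 3–5 mm. I corrected this using the gripper's own image and the contact forces when gripping.
- **Turning torque:** while the cap turned it mostly read below the stated 0.1–0.3 N m, so I relied on the pictures to confirm it turned.
- **Angle at the first stop:** the jaws slipped or flexed about 1–2° on the bar, so the angles are good only to a degree or two.
- **Second stop:** I felt only the start of resistance there, about 0.15 N m, and did not push against it.

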